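# Flip a jaw plate rubber side up at a step and seat it

## Robot

A 6-joint arm with a two-finger parallel gripper is mounted at the origin on a cart in front of the work surface, level with it; the furniture and walls round the work are solid. World frame = base frame: x ahead of the robot, y to its left, z up, the work surface at z = 0. Lengths are in mm, angles in rad, forces in N, time in s.
With the tool pointing down it reaches from about 275 to 875 mm from the base axis. Payload 12.5 kg.
Tool frame: the origin (TCP) lies midway between the tips of the shut fingers; the grasp point (between the pads) lies grip_point_offset behind it (grip_point_offset is the distance from the TCP to the grasp point, in mm); z points along the fingers, x is the direction in which the jaws open and shut, and the axes are right-handed (so a half turn about z gives the same grasp; the last joint's range is limited). The gripper opens to 85 mm and grips with 20 to 120 N. Pads are 22 mm wide; open, the fingers measure 114 mm over their backs; the gripper's body (76 mm by 85 mm) begins 54 mm behind the grasp point. The pads swing forward as they close: fully open they stand 13 mm farther back than shut.
Start: joints at [-1.257, 0.351, 1.652, -0, 1.139, -0.085], TCP at [213.589, -506.817, 204.49] pointing down, gripper open.
Joint ranges: [-2.75, 2.75], [-0.79, 2.1], [0.01, 2.65], [-1.57, 4.71], [0.07, 3.14], [-2.87, 2.87]. Speed limits (rad/s): [2.22, 2.22, 2.79, 3.14, 3.14, 3.14].

## Interface

Orientations are given as a unit quaternion [w, x, y, z].
In Python, from plant import * gives the robot as it stands.
- The arm moves only by the tool send_rows, never from a script. Its argument "motion" is a list of rows, each a list of 7 numbers: the shift along the tool's x, y, z in cm, then the turn, a rotation vector about the tool's x, y, z in rad, then the closure, from 0 (fully open) to 1 (shut). In form: [[dx, dy, dz, wx, wy, wz, claw], ...]. A call has 1 to 12 rows; each row shifts and turns the pose as measured when the row begins, along the tool's axes as they then stand; what a row does not reach is not made up. A row lasts 1/10 s, in which the tool goes at most 50 mm and 8.59 degrees, less where a joint would pass 70% of its speed; a pose out of reach is approached as far as the arm can. A call is refused whole if a number of a shift passes 5 or a number of a turn 0.15, either way. A call with a gripper value outside its range is refused whole. The fingers move at their own pace and stop on an object; "grip_force" is the grip in N (left out, the last holds). Time passes only in rows, so rows that do not move let the fingers close. It gives the time, the measured TCP pose, the force and the opening at its end, in the units of the state.
- sense(): the state, without advancing time (a new reading comes with each control period).
- snapshot(name): name is "scene" or "side" or "wrist"; returns the picture (420x560x3 uint8, red, green, blue); there is no depth.
- calibration(name): a dict with "fx", "fy", "cx", "cy" (pixels), "R" (3x3) and "t" (3): a world point X has camera coordinates R X + t; the wrist camera has in their place "T_tool_cam" (4x4, takes a point from camera to tool coordinates, whose origin is the TCP and whose axes are the tool frame's). Camera axes: x right, y down, z forward; pixel columns grow to the right and rows downward; lengths in mm; the calibration is good to about 2 mm. A picture is of the moment at which its call begins: read the wrist's pose just before it. calibration takes no time and is no camera call.
- finish_job(): hands the job in, once; it reports no verdict.
The state is a dict: "t": time; "joint_positions": joint angles; "qd": joint speeds; "joint_torque": joint torques, N m; "ee_pos": TCP position; "ee_rot": TCP orientation; "contact_force": force on the tool from outside, world axes, zero at the start; "torque": the same for the moment, N m; "gripper_width": finger opening in mm.
Only numpy, scipy, OpenCV 4.12 (cv2) and the standard library are available. Lean on these libraries where they do the work, as an engineer would, in place of code of your own. Each camera call takes 0.05 s, during which the arm holds its last target. There are 200 camera calls.

## Task

The rubber-faced jaw plate lies rubber side down in front of the thin aluminium seating plate. With the fingertips only, push it against the front edge of the seating plate until it tips up on edge there and flips over on to the aluminium, then push it along until it lies square and flush against the back rail, rubber side up. Do not pinch, lift or carry it, and leave the other things standing where they are.

Things in the scene. Friction and masses are not known exactly. Their poses are not given: they have to be found in the camera images.
- jaw_plate: Loose steel block 40 x 50 x 12 mm (x, y, z), about 70 g; lower 3 mm black ribbed rubber, upper side bare steel with two screw holes. Origin at the middle of the rubber face; z points from rubber to steel: up at the start, down once flipped. Starts flat on the worktop 15 to 45 mm short of the step, up to 25 mm off its middle, its 50 mm side along the step within 0.3 rad.
- jaw_plate_center (a point): Middle of the jaw plate block (6 mm above its rubber face).
- seating_plate: Fixed aluminium slab 120 x 120 mm, 5 mm thick, lying on the worktop. Origin at the middle of its underside; x points from its front edge towards the back rail, y along the rail. The front edge (x = -60 mm) is a 5 mm high step up from the worktop. The rail on it, dark steel, 16 mm wide, stands 14 mm above the slab, its two screw heads 3 mm more; its front face is at x = +40 mm.
- step_edge (a point): Middle of the upper edge of the step, 5 mm above the worktop; axes as the seating plate. The jaw plate, pushed squarely from behind by its side, stops here. Pushing on level only jams it; a fingertip low on its side, pressing at 5 to 10 N and rising in an arc of 40 mm about this edge, lifts that end by friction (grips well) until it stands on edge; pushed past upright, it falls on to the slab when let go.
- rail_face (a point): Foot of the rail's front face in the middle of its length, on the slab's top; axes as the seating plate.
- weight_small: Loose brass-coloured calibration weight with a knob, 27 mm wide, 40 mm tall, standing beside the jaw plate. Bystander. Origin at the middle of its underside.
- weight_large: Loose brass-coloured calibration weight with a knob, 33 mm wide, 50 mm tall, standing behind the rail. Bystander. Origin at the middle of its underside.
- grease_marker: Loose marker pen lying on the worktop, 16 x 126 mm. Bystander. Origin at the middle of its underside.
- pad: Loose note pad 76 x 76 x 12 mm. Bystander. Origin at the middle of its underside.

How it is judged (in metres and radians):
On the way, in this order (a step that is already met when the one before it is completed fails the run):
1. the jaw plate is tipped up on edge at the step (angle between jaw_plate's own z axis and vertical between 0.9 and 2.1 rad and x of jaw_plate_center in the frame of step_edge between -0.04 and 0.03 m).
2. it has fallen over rubber side up on to the seating plate (angle between jaw_plate's own z axis and vertical above 2.99 rad and x of jaw_plate_center in the frame of step_edge above 0 m), for 0.1 s.
At the end, for the whole second after the job is handed in: The jaw plate lies at rest and flat (within 0.08 rad) on the seating plate, rubber side up, its 50 mm side along the rail within 0.07 rad and its middle within 23.5 mm of the rail's face (20 mm when flush), not more than 50 mm from the middle of the rail (angle between jaw_plate's own z axis and vertical above 3.06 rad and x of jaw_plate_center in the frame of rail_face between -0.0235 and -0.018 m and y of jaw_plate_center in the frame of rail_face between -0.05 and 0.05 m and z of jaw_plate_center in the frame of rail_face below 0.008 m and angle between the x axis of jaw_plate and the x axis of seating_plate, either way round below 0.07 rad and linear speed of jaw_plate below 0.01 m/s); the robot touches nothing.
It fails at once if the jaw plate is lifted or carried (its middle more than 40 mm above the worktop, or lying level more than 22 mm above it before the flip or 30 mm after) (height (world z) of jaw_plate_center above 0.04 m or (angle between jaw_plate's own z axis and vertical below 0.3 rad and height (world z) of jaw_plate_center above 0.022 m) or (angle between jaw_plate's own z axis and vertical above 2.84 rad and height (world z) of jaw_plate_center above 0.03 m)).
It fails at once if a bystander (weight_small) is displaced by more than 15 mm (distance of weight_small from where it was at the start of the episode above 0.015 m).
It fails at once if a bystander (weight_large) is displaced by more than 15 mm (distance of weight_large from where it was at the start of the episode above 0.015 m).
It fails at once if a bystander (grease_marker) is displaced by more than 15 mm (distance of grease_marker from where it was at the start of the episode above 0.015 m).
It fails at once if a bystander (pad) is displaced by more than 15 mm (distance of pad from where it was at the start of the episode above 0.015 m).
It also fails if it takes over 53 s, if anything falls off the work surface, if the arm or the gripper's body presses on something with over 40 N, if the wrist force passes 120 N, or if a joint passes its speed limit or range.

## Working session

There is one attempt and no reset: what is moved stays moved. The work goes in short steps, Python scripts to look and compute and a tool call to move; the robot and the scene stay as the last step left them, time stands still between calls to the robot, and variables do not carry over. Pictures are saved under pics/ and viewed, about 8 in all and at most 12, crops included, and the job is handed in when it is done.

Besides the shell and the picture viewer there is one more tool, called after "Call:" as name([rows], argument=value, ...), one row to a line, values as JSON. send_rows: Moves the arm, as the interface text tells. Its arguments: {"type":"object","properties":{"motion":{"type":"array"},"grip_force":{"type":"number"}},"required":["motion"]}

```bash
mkdir -p pics
cat > h.py <<'E'
from plant import *
import numpy as np, cv2
def ray(cal,u,v,z):
    R=np.array(cal["R"]);t=np.array(cal["t"]);d=R.T@np.array([(u-cal["cx"])/cal["fx"],(v-cal["cy"])/cal["fy"],1]);c=-R.T@t
    return c+d*(z-c[2])/d[2]
def proj(cal,X):
    p=np.array(cal["R"])@np.array(X)+np.array(cal["t"]);return cal["fx"]*p[0]/p[2]+cal["cx"],cal["fy"]*p[1]/p[2]+cal["cy"]
def save(name,f):
    im=snapshot(name);cv2.imwrite("pics/"+f+".png",cv2.cvtColor(np.asarray(im),cv2.COLOR_RGB2BGR));return im
E
python3 - <<'E'
from h import *
print(sense())
a=save("scene","a");b=save("side","b")
for n in("scene","side","wrist"):print(n,calibration(n))
E
```

```text
{'t': 0.0, 'joint_positions': array([-1.25655942e+00,  3.51295791e-01,  1.65244083e+00, -7.16074331e-06,
        1.13911921e+00, -8.45824461e-02]), 'qd': array([ 8.80149312e-04, -3.24225428e-05,  1.16804821e-03,  6.50709509e-04,
       -6.56268640e-04,  2.98685049e-04]), 'joint_torque': array([-1.23182064e-03, -5.06103265e+01, -2.91405112e+01, -1.12576981e-04,
        4.47631872e-03,  7.12997362e-06]), 'ee_pos': array([ 213.49485373, -506.46098277,  203.91946905]), 'ee_rot': array([-3.89944255e-04,  8.33166499e-01, -5.53021867e-01, -4.96850405e-04]), 'contact_force': array([-0.49451988, -0.15979118, -0.27280833]), 'torque': array([ 0.00750416,  0.02910313, -0.03457816]), 'gripper_width': 85.24957852775215}
scene {'fx': 440.45937790760104, 'fy': 440.45937790760104, 'cx': 287.6251844686054, 'cy': 210.02776406276863, 'R': array([[ 0.60385236, -0.7970478 , -0.00878287],
       [-0.4568392 , -0.33703515, -0.82322855],
       [ 0.65319237,  0.50112086, -0.56764215]]), 't': array([-445.05955239,  200.4632915 ,  955.78798722])}
side {'fx': 496.5284156536518, 'fy': 496.5284156536518, 'cx': 282.2326094337509, 'cy': 207.34605506020424, 'R': array([[-0.93836052, -0.34494557,  0.02218312],
       [-0.24296785,  0.61257969, -0.75213878],
       [ 0.24585801, -0.71116712, -0.65863128]]), 't': array([ 413.11626763,  277.8775568 , 1359.91402014])}
wrist {'fx': 340.92250731751216, 'fy': 340.92250731751216, 'cx': 282.73585928788793, 'cy': 208.90679473504497, 'T_tool_cam': array([[ 9.99999970e-01,  5.87767296e-05, -2.36194361e-04,
         1.34720824e+00],
       [ 1.96682651e-05,  9.47717647e-01,  3.19110109e-01,
        -8.29662443e+01],
       [ 2.42601813e-04, -3.19110104e-01,  9.47717617e-01,
        -1.69375160e+02],
       [ 0.00000000e+00,  0.00000000e+00,  0.00000000e+00,
         1.00000000e+00]])}
```

View pics/a.png

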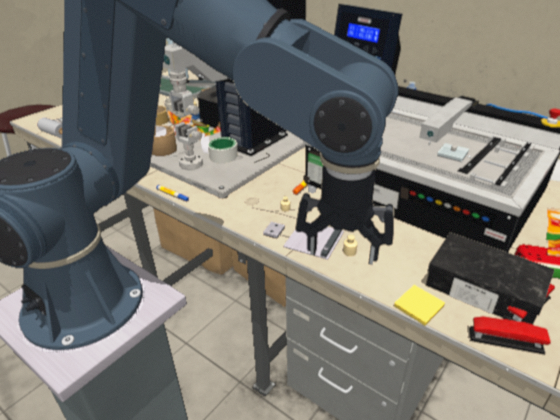

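View pics/b.png

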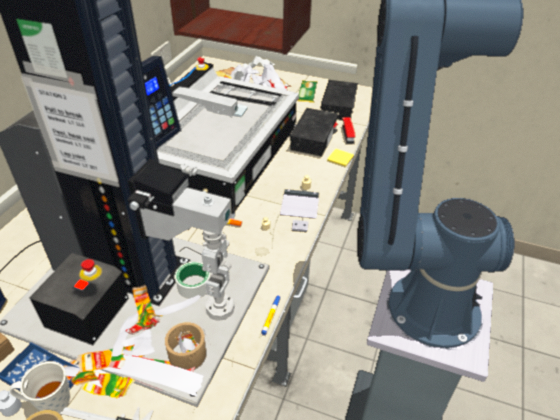

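Scene: jaw plate at (274,230), slab and rail at about (315,238), small weight (285,204), large weight (350,245). Side view: jaw (300,226), slab (300,205), rail (300,192), small weight (265,224), large weight (306,183).

Run:
```python
from h import *
s=calibration("scene");d=calibration("side")
for n,u,v,z in(("jaw",274,230,12),("wS",285,208,5),("wL",350,252,5)):print("scene",n,ray(s,u,v,z).round())
for n,u,v,z in(("jaw",300,226,12),("slab",300,208,5),("rail",300,192,19),("wS",265,227,5),("wL",306,187,5),("slabL",282,214,5),("slabR",316,218,5)):print("side",n,ray(d,u,v,z).round())
b=cv2.imread("pics/b.png");
```

```text
scene jaw [ 438. -182.   12.]
scene wS [ 544. -137.    5.]
scene wL [ 486. -382.    5.]
side jaw [ 442. -167.   12.]
side slab [ 472. -257.    5.]
side rail [ 494. -320.   19.]
side wS [ 546. -129.    5.]
side wL [ 488. -370.    5.]
side slabL [ 517. -207.    5.]
side slabR [ 407. -229.    5.]
```

Call:
send_rows([
  [0,0,0,0,0,-0.15,0.6],
  [0,0,0,0,0,-0.15,0.6],
  [0,0,0,0,0,-0.15,0.6],
  [0,0,0,0,0,-0.15,0.6],
  [0,0,0,0,0,-0.15,0.6],
  [0,0,0,0,0,-0.15,0.6],
  [0,0,0,0,0,-0.15,0.6],
  [0,0,0,0,0,-0.15,0.6],
  [0,0,0,0,0,-0.15,0.6],
  [0,0,0,0,0,0,0.6],
])

```text
t: 1.1
ee_pos: [212.8, -504.4, 200.6]
ee_rot: [-0.004, 0.996, 0.093, -0.001]
contact_force: [0.0, -0.4, -0.1]
gripper_width: 34.0
```

```bash
cat >> h.py <<'E'
from scipy.spatial.transform import Rotation as Ro
def tool():
    s=sense();w,x,y,z=s["ee_rot"];return Ro.from_quat([x,y,z,w]).as_matrix(),np.array(s["ee_pos"]),s
def go(P,yaw=None,up=None):
    """tool-frame shift cm and turn to reach P with tool z down and tool y at world angle yaw"""
    R,p,s=tool();print("t",s["t"],"pos",p.round(1),"yaw_y",np.degrees(np.arctan2(R[1,1],R[0,1])).round(2),"z",R[:,2].round(3),"F",np.round(s["contact_force"],1),"w",round(s["gripper_width"],1))
    if P is not None:print("shift cm",(R.T@(np.array(P)-p)/10).round(2))
    if yaw is not None:
        y=np.array([np.cos(yaw),np.sin(yaw),0]);z=np.array([0,0,-1.]);T=np.c_[np.cross(y,z),y,z]
        print("turn",Ro.from_matrix(R.T@T).as_rotvec().round(3))
def wray(u,v,z,R,p):
    c=calibration("wrist");T=np.array(c["T_tool_cam"]);d=R@T[:3,:3]@np.array([(u-c["cx"])/c["fx"],(v-c["cy"])/c["fy"],1]);o=p+R@T[:3,3]
    return o+d*(z-o[2])/d[2]
E
python3 -c "
from h import *
go([458,-205,120],-1.37)"
```

```text
t 1.1 pos [ 212.8 -504.4  200.6] yaw_y -79.31 z [-0.002  0.008 -1.   ] F [ 0.  -0.4 -0.1] w 34.0
shift cm [ 29.66 -24.81   8.24]
turn [-0.008  0.001 -0.014]
```

Call:
send_rows([
  [3.7,-3.1,0,-0.008,0,-0.014,0.6],
  [3.7,-3.1,0,0,0,0,0.6],
  [3.7,-3.1,0,0,0,0,0.6],
  [3.7,-3.1,0,0,0,0,0.6],
  [3.7,-3.1,0,0,0,0,0.6],
  [3.7,-3.1,0,0,0,0,0.6],
  [3.7,-3.1,1,0,0,0,0.6],
  [2,-1.6,2,0,0,0,0.6],
  [0,0,2,0,0,0,0.6],
  [0,0,0,0,0,0,0.6],
])

```text
t: 2.1
ee_pos: [451.8, -214.5, 148.6]
ee_rot: [0.0, 0.997, 0.075, 0.0]
contact_force: [-1.0, 0.6, 0.5]
gripper_width: 34.0
```

```bash
python3 -c "
from h import *
go([458,-205,120],-1.37)"
```

```text
t 2.1 pos [ 451.8 -214.5  148.6] yaw_y -81.38 z [ 0.    -0.001 -1.   ] F [-1.   0.6  0.5] w 34.0
shift cm [ 0.75 -0.85  2.86]
turn [ 0.001 -0.    -0.05 ]
```

Good enough for a look.

Run:
```python
from h import *
R,p,s=tool();im=save("wrist","c");np.savez("pics/c.npz",R=R,p=p)
```

```text
(no output)
```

View pics/c.png

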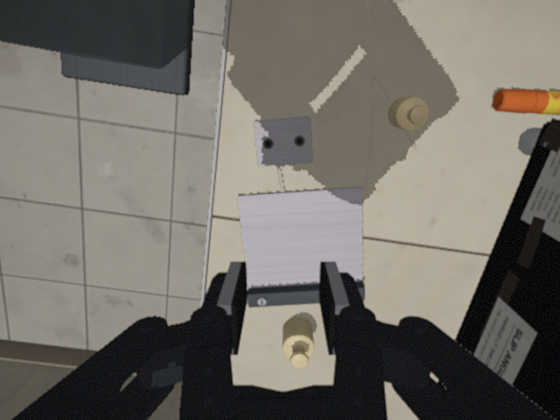

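Wrist view: jaw plate with corners about (257,122)-(312,162), step edge (240,195)-(362,188), rail about row 290, small weight (410,115). Zooming for corners.

Run:
```python
from h import *
im=cv2.imread("pics/c.png");c=im[100:310,225:380];cv2.imwrite("pics/c2.png",cv2.resize(c[:110],None,fx=5,fy=5,interpolation=cv2.INTER_CUBIC)[:, :])
```

```text
(no output)
```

View pics/c2.png

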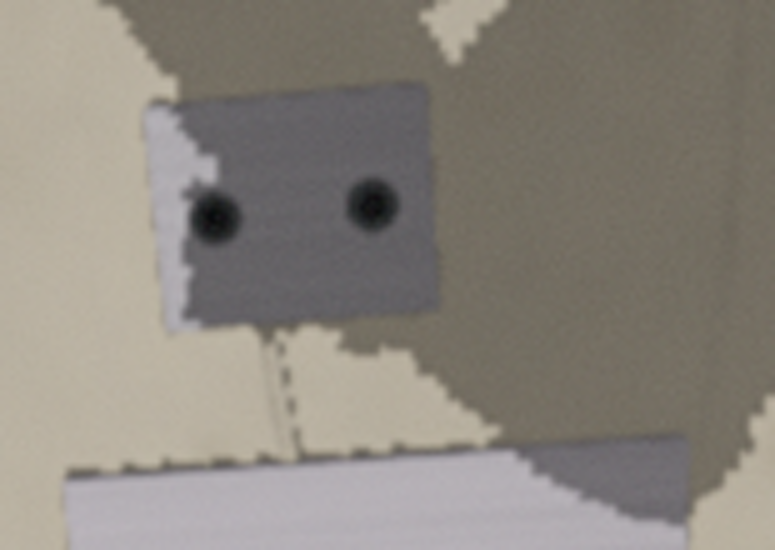

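Run:
```python
from h import *
f=np.load("pics/c.npz");R,p=f["R"],f["p"]
g=lambda x,y,z:wray(225+x/5,100+y/5,z,R,p)
B=np.array([g(*q,12) for q in((145,105),(427,83),(440,308),(170,330))]);S=[g(66,475,5),g(687,437,5)]
e=lambda a,b:(np.linalg.norm(b-a).round(1),np.degrees(np.arctan2(*(b-a)[1::-1])).round(1))
print(B.round(1),B.mean(0).round(1));print([e(B[i],B[(i+1)%4]) for i in range(4)])
print(np.round(S,1),e(*S)); m=(S[0]+S[1])/2
a=np.arctan2(*(S[1]-S[0])[1::-1])-np.pi/2; x=np.array([np.cos(a),np.sin(a),0]);y=np.array([-x[1],x[0],0])
print("plate x ang",a,"edge mid",m.round(1))
for b in B:print("in step",(b-m)@x,(b-m)@y)
for n,u,v,z in(("wS",410,115,30),("railL",247,289,5),("railR",362,284,5)):
  q=wray(u,v,z,R,p);print(n,q.round(),(q-m)@x,(q-m)@y)
for n in("scene","side"):print(n,[np.round(proj(calibration(n),q)) for q in (S[0],S[1],B.mean(0))])
```

```text
[[ 419.4 -160.    12. ]
 [ 467.3 -149.    12. ]
 [ 476.6 -187.4   12. ]
 [ 428.8 -198.7   12. ]] [ 448.  -173.8   12. ]
[(np.float64(49.2), np.float64(12.9)), (np.float64(39.5), np.float64(-76.5)), (np.float64(49.1), np.float64(-166.7)), (np.float64(39.8), np.float64(103.6))]
[[ 412.4 -231.     5. ]
 [ 528.1 -205.9    5. ]] (np.float64(118.4), np.float64(12.3))
plate x ang -1.3569736159669976 edge mid [ 470.3 -218.4    5. ]
in step -67.91669726488605 -37.31032879262162
in step -68.50783913194489 11.86604540576298
in step -29.0044438331944 12.737908097513852
in step -28.085475650590695 -36.36054888672482
wS [ 546. -135.   30.] -65.80910026370431 91.63500000494143
railL [ 433. -332.    5.] 103.06921422805726 -60.75675178633727
railR [ 551. -308.    5.] 104.73144688727989 59.9307629397052
scene [array([283., 244.]), array([302., 219.]), array([274., 227.])]
side [array([315., 217.]), array([279., 213.]), array([299., 224.])]
```

```bash
cat >> h.py <<'E'
A=-1.357;M=np.array([470.3,-218.4,0]);X=np.array([np.cos(A),np.sin(A),0]);Y=np.array([-X[1],X[0],0])
def W(x,y,z):return M+x*X+y*Y+np.array([0,0,z])
def st(x,y,z):
    go(W(x,y,z),A);_,p,_=tool();print("tcp in step",((p-M)@X).round(1),((p-M)@Y).round(1),p[2].round(1))
E
python3 -c "
from h import *
st(-96,-12,60)"
```

```text
t 2.15 pos [ 452.3 -215.1  150. ] yaw_y -81.39 z [ 0.002 -0.002 -1.   ] F [-0.5  1.   1.2] w 33.9
shift cm [-0.1  -8.93  8.98]
turn [ 0.002 -0.002 -0.063]
tcp in step -7.0 -16.9 150.0
```

Call:
send_rows([
  [0,-3,0,0,0,-0.063,0.78],
  [0.3,-3,0,0,0,0,0.78],
  [0.3,-3,0,0,0,0,0.78],
  [0.2,-1.5,2,0,0,0,0.78],
  [0,0,3,0,0,0,0.78],
  [0,0,3,0,0,0,0.78],
  [0,0,2,0,0,0,0.78],
  [0,0,0,0,0,0,0.78],
  [0,0,0,0,0,0,0.78],
])

```text
t: 3.05
ee_pos: [444.6, -114.5, 57.3]
ee_rot: [0.005, 0.996, 0.093, 0.008]
contact_force: [0.8, 0.6, 0.6]
gripper_width: 19.0
```

```bash
python3 -c "
from h import *
st(-94,-12,7)"
```

```text
t 3.05 pos [ 444.6 -114.5   57.3] yaw_y -79.31 z [ 0.016 -0.008 -1.   ] F [0.8 0.6 0.6] w 19.0
shift cm [-0.93  1.27  5.03]
turn [ 0.011 -0.014 -0.027]
tcp in step -107.0 -3.0 57.3
```

Call:
send_rows([
  [-0.9,1.0,0,0.011,-0.014,-0.027,0.78],
  [0,0,2,0,0,0,0.78],
  [0,0,1.5,0,0,0,0.78],
  [0,0,1,0,0,0,0.78],
  [0,0,0,0,0,0,0.78],
])

```text
t: 3.55
ee_pos: [442.2, -130.0, 18.7]
ee_rot: [0.003, 0.995, 0.104, 0.005]
contact_force: [0.0, -0.5, 1.2]
gripper_width: 18.7
```

```bash
python3 -c "
from h import *
st(-82,-12,5)"
```

```text
t 3.55 pos [ 442.2 -130.    18.7] yaw_y -78.08 z [ 0.011 -0.004 -1.   ] F [ 0.  -0.5  1.2] w 18.7
shift cm [-0.33  1.02  1.38]
turn [ 0.006 -0.01  -0.006]
tcp in step -92.3 -8.8 18.7
```

Call:
send_rows([
  [-0.3,0,0.8,0.006,-0.01,-0.006,0.78],
  [0,0,0.4,0,0,0,0.78],
  [0,0,0.1,0,0,0,0.78],
  [0,0,0,0,0,0,0.78],
])

```text
t: 3.95
ee_pos: [440.4, -131.4, 6.9]
ee_rot: [0.001, 0.994, 0.107, 0.001]
contact_force: [0.2, -0.4, -0.7]
gripper_width: 19.0
```

```bash
python3 -c "
from h import *
st(-82,-12,5)
R,p,s=tool();im=save('wrist','d');np.savez('pics/d.npz',R=R,p=p)"
```

```text
t 3.95 pos [ 440.4 -131.4    6.9] yaw_y -77.73 z [ 0.002 -0.001 -1.   ] F [ 0.2 -0.4 -0.7] w 19.0
shift cm [-0.13  0.94  0.19]
turn [ 0.002 -0.002  0.   ]
tcp in step -91.4 -10.7 6.9
```

View pics/d.png

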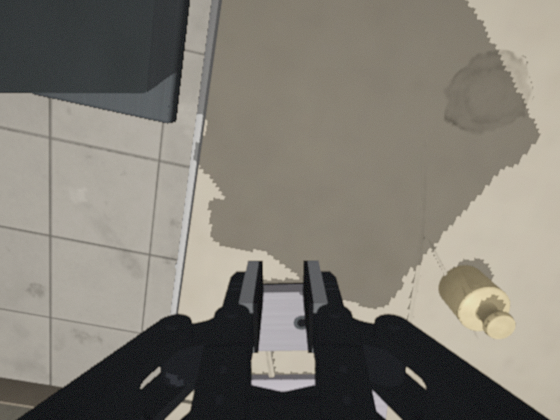

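The jaw plate is ahead of both fingertips, small weight clear at (475,300). Now push to the step.

Call:
send_rows([
  [-0.1,0.6,0.1,0,0,0,0.78],
  [0,0.6,0,0,0,0,0.78],
  [0,0.6,0,0,0,0,0.78],
  [0,0.5,0,0,0,0,0.78],
  [0,0.5,0,0,0,0,0.78],
  [0,0.4,0,0,0,0,0.78],
  [0,0.0,0,0,0,0,0.78],
])

```text
t: 4.7
ee_pos: [447.3, -166.4, 6.5]
ee_rot: [0.001, 0.994, 0.107, 0.002]
contact_force: [0.0, 0.1, 0.2]
gripper_width: 18.5
```

```bash
python3 -c "
from h import *
st(-51,-12,5)"
```

```text
t 4.7 pos [ 447.3 -166.4    6.5] yaw_y -77.76 z [ 0.003 -0.002 -1.   ] F [0.  0.1 0.2] w 18.5
shift cm [-0.06  0.47  0.16]
turn [ 0.002 -0.003 -0.   ]
tcp in step -55.7 -11.4 6.5
```

Call:
send_rows([
  [0,0.15,0.1,0,0,0,0.78],
  [0,0.2,0.1,0,0,0,0.78],
  [0,0.2,0,0,0,0,0.78],
])

```text
t: 5.0
ee_pos: [448.3, -171.7, 4.3]
ee_rot: [0.001, 0.994, 0.107, 0.001]
contact_force: [0.7, -0.3, -0.6]
gripper_width: 18.6
```

Call:
send_rows([
  [0,0.2,0,0,0,0,0.78],
  [0,0.2,0,0,0,0,0.78],
])

```text
t: 5.2
ee_pos: [449.2, -175.8, 4.2]
ee_rot: [0.001, 0.994, 0.107, 0.001]
contact_force: [-0.3, -0.1, 0.6]
gripper_width: 19.0
```

```bash
python3 -c "
from h import *
st(-51,-12,5)"
```

```text
t 5.2 pos [ 449.2 -175.8    4.2] yaw_y -77.73 z [ 0.003 -0.001 -1.   ] F [-0.3 -0.1  0.6] w 19.0
shift cm [-0.04 -0.49 -0.08]
turn [ 0.002 -0.002  0.   ]
tcp in step -46.1 -11.6 4.2
```

Call:
send_rows([
  [0,0.15,0,0,0,0,0.78],
  [0,0.15,0,0,0,0,0.78],
])

```text
t: 5.4
ee_pos: [450.0, -179.1, 4.3]
ee_rot: [0.001, 0.994, 0.107, 0.001]
contact_force: [-0.3, 0.0, 0.2]
gripper_width: 19.0
```

Call:
send_rows([
  [0,0.1,0,0,0,0,0.78],
  [0,0,0,0,0,0,0.78],
])

```text
t: 5.6
ee_pos: [450.3, -180.3, 4.3]
ee_rot: [0.001, 0.994, 0.107, 0.001]
contact_force: [0.4, 0.2, 0.1]
gripper_width: 18.5
```

```bash
python3 -c "
from h import *
st(-51,-12,5)
save('wrist','e')
im=save('side','e0');cv2.imwrite('pics/e1.png',cv2.resize(cv2.cvtColor(im,cv2.COLOR_RGB2BGR)[165:245,250:350],None,fx=6,fy=6,interpolation=cv2.INTER_CUBIC))"
```

```text
t 5.6 pos [ 450.3 -180.3    4.3] yaw_y -77.74 z [ 0.003 -0.002 -1.   ] F [0.4 0.2 0.1] w 18.5
shift cm [-0.05 -0.95 -0.07]
turn [ 0.002 -0.002  0.   ]
tcp in step -41.5 -11.5 4.3
```

View pics/e1.png

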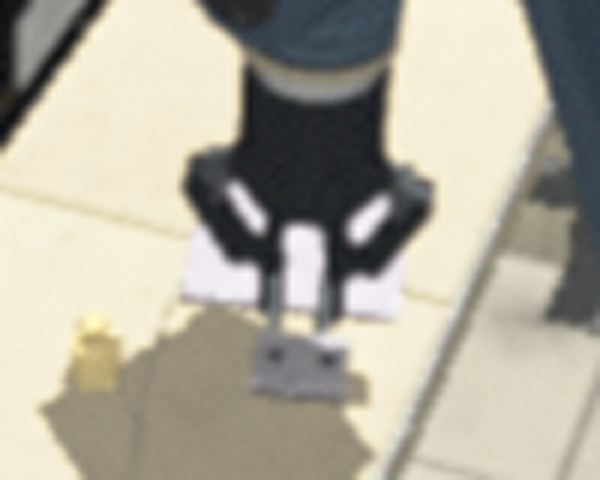

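Run:
```python
from h import *
d=calibration("side");R,p,s=tool();print(grip_point_offset if 'grip_point_offset' in globals() else None)
o=np.array([250,165])
for n,y in(("R",-12),("L",12)):
  for dy in(-11,0,11):
    for h in(0,12):print(n,dy,h,((proj(d,p+R@np.array([y,dy,-h]))-o)*6).round())
for z in(0,5,12,20):print(z,ray(d,250+300/6,165+326/6,z).round(1))
a=cv2.imread("pics/e.png")[200:400,200:370];b=cv2.imread("pics/e0.png");
sc=snapshot("scene");c=cv2.cvtColor(sc,cv2.COLOR_RGB2BGR)[190:270,240:380]
cv2.imwrite("pics/e2.png",np.hstack([cv2.resize(a,None,fx=2.4,fy=2.4),cv2.resize(c,(390,223)).__class__(( 480,1,3),np.uint8) if 0 else np.vstack([cv2.resize(c,(390,223),interpolation=cv2.INTER_CUBIC),np.zeros((257,390,3),np.uint8)])]))
```

```text
18.700000000000003
R -11 0 [312. 373.]
R -11 12 [313. 357.]
R 0 0 [314. 359.]
R 0 12 [316. 343.]
R 11 0 [317. 345.]
R 11 12 [318. 329.]
L -11 0 [268. 368.]
L -11 12 [268. 352.]
L 0 0 [270. 354.]
L 0 12 [271. 338.]
L 11 0 [272. 340.]
L 11 12 [273. 324.]
0 [ 455.3 -209.1    0. ]
5 [ 453.8 -203.9    5. ]
12 [ 451.7 -196.6   12. ]
20 [ 449.2 -188.2   20. ]
```

View pics/e2.png

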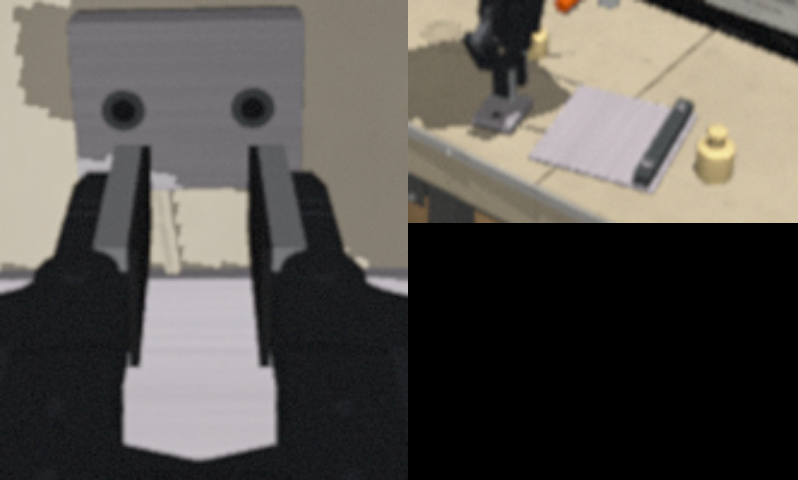

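The pictures disagree with my assumption. The block (rows 205-275) has not moved, and the fingertips are over it with no force. The real tips are therefore higher than the TCP reading at this opening. I'll back off, shut the fingers and find the table by touch.

Call:
send_rows([
  [0,0,-1.5,0,0,0,0.78],
  [0,-2,-0.5,0,0,0,0.9],
  [0,-2.5,0,0,0,0,1],
  [0,-1.5,0,0,0,0,1],
  [0,0,0,0,0,0,1],
  [0,0,0,0,0,0,1],
  [0,0,0,0,0,0,1],
])

```text
t: 6.45
ee_pos: [437.5, -120.3, 24.8]
ee_rot: [0.001, 0.994, 0.107, 0.002]
contact_force: [-0.0, -0.8, 0.6]
gripper_width: -0.1
```

```bash
python3 -c "
from h import *
st(-96,-12,5)
a=save('wrist','f')
b=save('side','f0')
v=lambda i:cv2.cvtColor(i,cv2.COLOR_RGB2BGR)
cv2.imwrite('pics/f1.png',np.hstack([cv2.resize(v(a)[200:400,190:390],(400,400)),cv2.resize(v(b)[165:245,260:340],(400,400),interpolation=cv2.INTER_CUBIC)]))"
```

```text
t 6.45 pos [ 437.5 -120.3   24.8] yaw_y -77.72 z [ 0.003 -0.002 -1.   ] F [-0.  -0.8  0.6] w -0.1
shift cm [-0.08  0.68  1.98]
turn [ 0.002 -0.003  0.   ]
tcp in step -102.8 -11.2 24.8
```

View pics/f1.png

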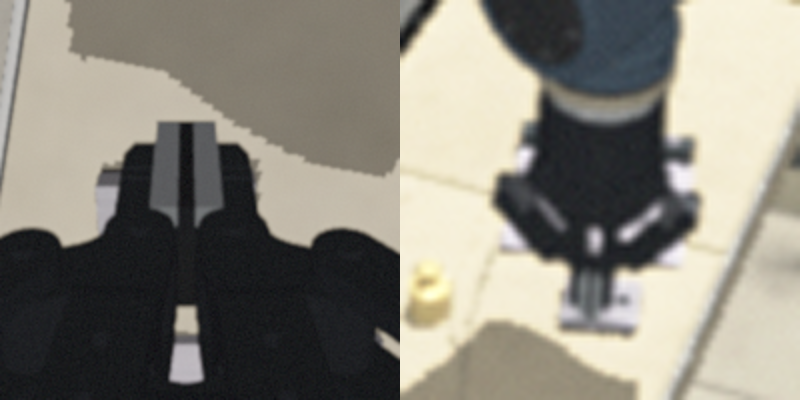

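```bash
python3 -c "
from h import *
d=calibration('side');R,p,s=tool()
for dy in(-11,0):
  for h in(0,10,20,30):print(dy,h,np.round(proj(d,p+R@np.array([0,dy,-h])),1))
"
```

```text
-11 0 [296.2 235.4]
-11 10 [296.4 233. ]
-11 20 [296.5 230.7]
-11 30 [296.7 228.3]
0 0 [296.7 232.9]
0 10 [296.8 230.6]
0 20 [297.  228.2]
0 30 [297.1 225.9]
```

Call:
send_rows([
  [0,0.4,1,0,0,0,1],
  [0,0,0.5,0,0,0,1],
  [0,0,0,0,0,0,1],
])

```text
t: 6.85
ee_pos: [438.6, -125.7, 8.2]
ee_rot: [0.001, 0.994, 0.106, 0.002]
contact_force: [-0.4, 0.8, -0.1]
gripper_width: -0.0
```

Call:
send_rows([
  [0,0,0.3,0,0,0,1],
  [0,0,0.2,0,0,0,1],
  [0,0,0,0,0,0,1],
])

```text
t: 7.15
ee_pos: [438.4, -125.8, 2.3]
ee_rot: [0.001, 0.994, 0.106, 0.001]
contact_force: [0.1, -0.9, -0.2]
gripper_width: 0.2
```

Call:
send_rows([
  [0,0,0.3,0,0,0,1],
  [0,0,0.2,0,0,0,1],
  [0,0,0,0,0,0,1],
])

```text
t: 7.45
ee_pos: [438.5, -125.8, -2.9]
ee_rot: [0.001, 0.994, 0.106, 0.001]
contact_force: [-0.5, 0.6, 0.3]
gripper_width: 0.1
```

Call:
send_rows([
  [0,0,0.3,0,0,0,1],
  [0,0,0.2,0,0,0,1],
  [0,0,0,0,0,0,1],
])

```text
t: 7.75
ee_pos: [438.6, -125.8, -8.3]
ee_rot: [0.001, 0.994, 0.106, 0.001]
contact_force: [-0.3, -0.1, -0.0]
gripper_width: -0.3
```

Call:
send_rows([
  [0,0,0.2,0,0,0,1],
  [0,0,0.2,0,0,0,1],
  [0,0,0,0,0,0,1],
])

```text
t: 8.05
ee_pos: [438.7, -125.8, -12.6]
ee_rot: [0.001, 0.994, 0.106, 0.001]
contact_force: [0.2, 0.4, 0.7]
gripper_width: -0.0
```

Call:
send_rows([
  [0,0,0.2,0,0,0,1],
  [0,0,0.1,0,0,0,1],
  [0,0,0,0,0,0,1],
])

```text
t: 8.35
ee_pos: [438.7, -125.8, -15.9]
ee_rot: [0.001, 0.994, 0.106, 0.001]
contact_force: [-0.7, 0.0, -0.2]
gripper_width: -0.0
```

Call:
send_rows([
  [0,0,0.15,0,0,0,1],
  [0,0,0.0,0,0,0,1],
])

```text
t: 8.55
ee_pos: [438.7, -125.9, -17.5]
ee_rot: [0.001, 0.994, 0.106, 0.002]
contact_force: [0.6, 0.7, 0.7]
gripper_width: -0.3
```

Call:
send_rows([
  [0,0,0.15,0,0,0,1],
  [0,0,0.0,0,0,0,1],
])

```text
t: 8.75
ee_pos: [438.8, -125.9, -19.1]
ee_rot: [0.001, 0.994, 0.106, 0.002]
contact_force: [0.3, 0.3, 0.3]
gripper_width: -0.0
```

Call:
send_rows([
  [0,0,0.2,0,0,0,1],
  [0,0,0.0,0,0,0,1],
])

```text
t: 8.95
ee_pos: [438.8, -125.9, -21.2]
ee_rot: [0.001, 0.994, 0.106, 0.002]
contact_force: [-0.4, 0.4, 0.3]
gripper_width: -0.2
```

Call:
send_rows([
  [0,0,0.2,0,0,0,1],
  [0,0,0.0,0,0,0,1],
])

```text
t: 9.15
ee_pos: [438.8, -125.9, -23.4]
ee_rot: [0.001, 0.994, 0.106, 0.002]
contact_force: [-0.3, -0.4, 0.7]
gripper_width: -0.1
```

Call:
send_rows([
  [0,0,0.15,0,0,0,1],
  [0,0,0.0,0,0,0,1],
])

```text
t: 9.35
ee_pos: [438.8, -125.9, -25.1]
ee_rot: [0.001, 0.994, 0.106, 0.002]
contact_force: [1.3, 0.4, 0.1]
gripper_width: 0.2
```

```bash
python3 -c "
from h import *
a=save('wrist','g')
b=save('side','g0');c=save('scene','g1')
v=lambda i:cv2.cvtColor(i,cv2.COLOR_RGB2BGR)
cv2.imwrite('pics/g2.png',np.hstack([cv2.resize(v(b)[190:250,265:325],(400,400),interpolation=cv2.INTER_CUBIC),cv2.resize(v(c)[190:250,240:300],(400,400),interpolation=cv2.INTER_CUBIC)]))
d=calibration('side');e=calibration('scene');R,p,s=tool()
for h in(0,20,25,30):print(h,[((np.array(proj(d,p+R@np.array([0,dy,-h])))-[265,190])*6.667).round() for dy in (-11,11)],[((np.array(proj(e,p+R@np.array([0,dy,-h])))-[240,190])*6.667).round() for dy in (-11,11)])
"
```

```text
0 [array([205., 369.]), array([211., 337.])] [array([ 98., 282.]), array([146., 295.])]
20 [array([207., 340.]), array([212., 307.])] [array([ 95., 242.]), array([144., 256.])]
25 [array([207., 332.]), array([213., 299.])] [array([ 95., 232.]), array([143., 246.])]
30 [array([208., 324.]), array([213., 292.])] [array([ 94., 222.]), array([143., 236.])]
```

View pics/g2.png

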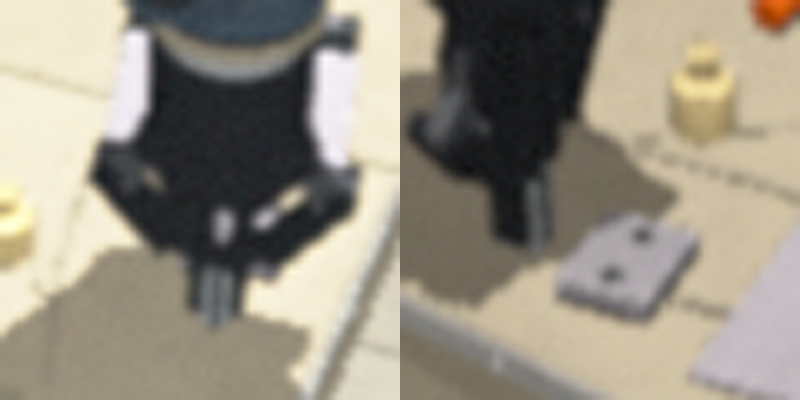

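Both views put the real tips about 27 mm behind the reported TCP. I'll keep lowering until they touch.

Call:
send_rows([
  [0,0,0.15,0,0,0,1],
  [0,0,0.0,0,0,0,1],
])

```text
t: 9.7
ee_pos: [438.9, -125.9, -26.4]
ee_rot: [0.001, 0.994, 0.106, 0.002]
contact_force: [-0.2, -0.2, 1.4]
gripper_width: -0.2
```

Call:
send_rows([
  [0,0,0.15,0,0,0,1],
  [0,0,0.0,0,0,0,1],
])

```text
t: 9.9
ee_pos: [439.3, -126.0, -26.5]
ee_rot: [0.001, 0.994, 0.106, 0.002]
contact_force: [-0.4, -0.2, -0.5]
gripper_width: 0.3
```

Call:
send_rows([
  [0,0,0.15,0,0,0,1],
  [0,0,0.0,0,0,0,1],
])

```text
t: 10.1
ee_pos: [439.6, -126.1, -26.5]
ee_rot: [0.002, 0.994, 0.106, 0.002]
contact_force: [-0.6, -0.1, -0.3]
gripper_width: -0.4
```

Table found at TCP z = -26.5, so tip height = TCP z + 26.5. Force relaxes after a zero row, because each row restarts from the measured pose. Now raise, open slightly and push.

Call:
send_rows([
  [0,0,-0.4,0,0,0,0.78],
  [-0.1,0,0,0,0,0,0.78],
  [0,0,0,0,0,0,0.78],
  [0,0.6,0,0,0,0,0.78],
  [0,0.6,0,0,0,0,0.78],
  [0,0.6,0,0,0,0,0.78],
  [0,0.5,0,0,0,0,0.78],
  [0,0.5,0,0,0,0,0.78],
  [0,0.5,0,0,0,0,0.78],
  [0,0.5,0,0,0,0,0.78],
])

```text
t: 11.1
ee_pos: [447.0, -166.6, -22.6]
ee_rot: [0.001, 0.994, 0.106, 0.002]
contact_force: [0.0, 1.9, 0.8]
gripper_width: 18.5
```

```bash
python3 -c "
from h import *
st(-51,-12,-23)"
```

```text
t 11.1 pos [ 447.  -166.6  -22.6] yaw_y -77.82 z [ 0.004 -0.002 -1.   ] F [0.  1.9 0.8] w 18.5
shift cm [-0.02  0.45  0.04]
turn [ 0.003 -0.004 -0.001]
tcp in step -55.6 -11.8 -22.6
```

Call:
send_rows([
  [0,0.2,0,0,0,0,0.78],
  [0,0.2,0,0,0,0,0.78],
])

```text
t: 11.3
ee_pos: [447.5, -170.8, -22.7]
ee_rot: [0.001, 0.994, 0.106, 0.002]
contact_force: [-0.8, 18.1, 7.8]
gripper_width: 19.1
```

Call:
send_rows([
  [0,0.15,0,0,0,0,0.78],
])

```text
t: 11.4
ee_pos: [447.2, -170.9, -22.8]
ee_rot: [-0.001, 0.994, 0.105, 0.001]
contact_force: [3.6, 21.9, 9.5]
gripper_width: 18.7
```

Call:
send_rows([
  [0,0.15,0,0,0,0,0.78],
])

```text
t: 11.5
ee_pos: [447.2, -170.7, -22.7]
ee_rot: [-0.002, 0.994, 0.105, 0.0]
contact_force: [3.0, 17.0, 7.8]
gripper_width: 19.1
```

Call:
send_rows([
  [0,0.15,0,0,0,0,0.78],
])

```text
t: 11.6
ee_pos: [447.2, -170.6, -22.7]
ee_rot: [-0.003, 0.994, 0.105, -0.0]
contact_force: [1.5, 14.6, 5.7]
gripper_width: 18.9
```

Block is against the step at TCP x ≈ -51.3, with about 10 N per mm of overdrive. Starting the arc: 4 mm tangent steps with about 0.7 mm inward.

Call:
send_rows([
  [0,0.09,-0.4,0,0,0,0.78],
  [0,0.11,-0.39,0,0,0,0.78],
  [0,0.15,-0.38,0,0,0,0.78],
  [0,0.19,-0.36,0,0,0,0.78],
])

```text
t: 12.0
ee_pos: [447.7, -174.7, -7.0]
ee_rot: [-0.004, 0.994, 0.106, -0.001]
contact_force: [0.6, 4.8, 1.9]
gripper_width: 18.9
```

```bash
cat >> h.py <<'E'
def arc():
    st(0,0,0);_,p,_=tool();x=(p-M)@X+11.3;z=p[2]+26.5-5
    print("tip: r",np.hypot(x,z).round(1),"phi",np.degrees(np.arctan2(z,-x)).round(1))
E
python3 -c "
from h import *
arc()"
```

```text
t 12.0 pos [ 447.7 -174.7   -7. ] yaw_y -77.83 z [-0.003  0.008 -1.   ] F [0.6 4.8 1.9] w 18.9
shift cm [ 1.29  4.75 -0.74]
turn [-0.008  0.001 -0.001]
tcp in step -47.5 -12.8 -7.0
tip: r 39.0 phi 21.8
```

Call:
send_rows([
  [0,0.22,-0.34,0,0,0,0.78],
  [0,0.26,-0.32,0,0,0,0.78],
  [0,0.29,-0.29,0,0,0,0.78],
  [0,0.32,-0.26,0,0,0,0.78],
])

```text
t: 12.4
ee_pos: [450.3, -185.5, 7.0]
ee_rot: [-0.005, 0.994, 0.106, -0.001]
contact_force: [1.0, 5.9, 5.3]
gripper_width: 18.7
```

```bash
python3 -c "
from h import *
arc()"
```

```text
t 12.4 pos [ 450.3 -185.5    7. ] yaw_y -77.87 z [-0.003  0.009 -1.   ] F [1.  5.9 5.3] w 18.7
shift cm [1.26 3.65 0.67]
turn [-0.009  0.001 -0.002]
tcp in step -36.4 -12.5 7.0
tip: r 38.0 phi 48.6
```

Call:
send_rows([
  [0,0.34,-0.22,0,0,0,0.78],
  [0,0.36,-0.18,0,0,0,0.78],
  [0,0.38,-0.14,0,0,0,0.78],
  [0,0.39,-0.1,0,0,0,0.78],
])

```text
t: 12.8
ee_pos: [454.0, -200.9, 16.2]
ee_rot: [-0.004, 0.994, 0.105, -0.0]
contact_force: [-1.6, 1.1, 8.0]
gripper_width: 18.5
```

```bash
python3 -c "
from h import *
arc()"
```

```text
t 12.8 pos [ 454.  -200.9   16.2] yaw_y -77.91 z [-0.001  0.009 -1.   ] F [-1.6  1.1  8. ] w 18.5
shift cm [1.23 2.06 1.6 ]
turn [-0.009 -0.001 -0.003]
tcp in step -20.5 -12.2 16.2
tip: r 38.8 phi 76.2
```

Call:
send_rows([
  [0,0.4,-0.02,0,0,0,0.78],
  [0,0.4,0.02,0,0,0,0.78],
  [0,0.4,0.05,0,0,0,0.78],
])

```text
t: 13.1
ee_pos: [457.2, -215.0, 18.8]
ee_rot: [-0.003, 0.994, 0.105, 0.001]
contact_force: [-4.4, 1.6, 16.5]
gripper_width: 19.1
```

```bash
python3 -c "
from h import *
arc()
b=save('side','k0');c=save('scene','k1')
v=lambda i:cv2.cvtColor(i,cv2.COLOR_RGB2BGR)
cv2.imwrite('pics/k2.png',np.hstack([cv2.resize(v(b)[180:240,265:325],(400,400),interpolation=cv2.INTER_CUBIC),cv2.resize(v(c)[190:250,250:310],(400,400),interpolation=cv2.INTER_CUBIC)]))
"
```

```text
t 13.1 pos [ 457.2 -215.    18.8] yaw_y -77.91 z [ 0.001  0.006 -1.   ] F [-4.4  1.6 16.5] w 19.1
shift cm [1.2  0.62 1.88]
turn [-0.006 -0.002 -0.003]
tcp in step -6.1 -12.1 18.8
tip: r 40.6 phi 97.3
```

View pics/k2.png

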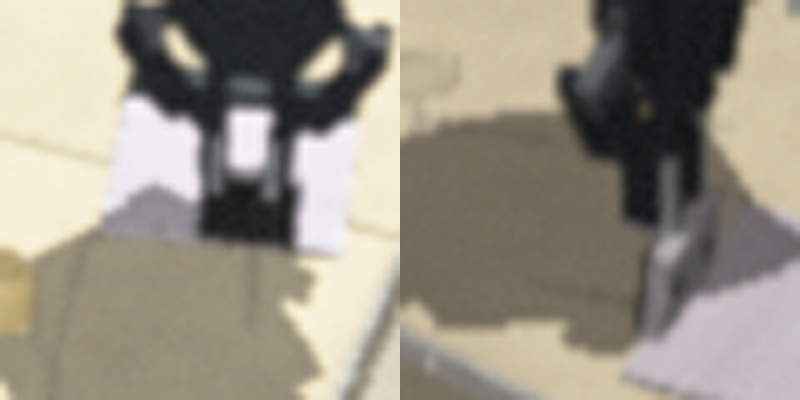

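The jaw plate stands on edge at the step, rubber facing back. Pushing past upright.

Call:
send_rows([
  [0,0.4,-0.07,0,0,0,0.78],
  [0,0.4,-0.03,0,0,0,0.78],
  [0,0.4,0,0,0,0,0.78],
])

```text
t: 13.5
ee_pos: [460.4, -229.0, 21.1]
ee_rot: [-0.002, 0.994, 0.105, 0.002]
contact_force: [-0.1, -0.5, 0.1]
gripper_width: 18.9
```

Call:
send_rows([
  [0,0.4,0.03,0,0,0,0.78],
  [0,0.4,0.05,0,0,0,0.78],
  [0,0.4,0.05,0,0,0,0.78],
])

```text
t: 13.8
ee_pos: [463.1, -242.1, 19.5]
ee_rot: [-0.002, 0.994, 0.105, 0.002]
contact_force: [0.8, -0.1, 0.1]
gripper_width: 18.9
```

```bash
python3 -c "
from h import *
arc()"
```

```text
t 13.8 pos [ 463.1 -242.1   19.5] yaw_y -77.96 z [ 0.003  0.004 -1.   ] F [ 0.8 -0.1  0.1] w 18.9
shift cm [ 1.2  -2.16  1.96]
turn [-0.003 -0.004 -0.004]
tcp in step 21.6 -12.1 19.5
tip: r 52.6 phi 128.8
```

Call:
send_rows([
  [0,0,-3,0,0,0,0.78],
  [0,0,-3,0,0,0,0.78],
  [0,-3,-3,0,0,0,0.78],
  [0,-4,0,0,0,0,0.78],
  [0,-3,0,0,0,0,0.78],
  [0,0,0,0,0,0,0.78],
])

```text
t: 14.4
ee_pos: [441.5, -143.7, 112.6]
ee_rot: [-0.002, 0.995, 0.103, 0.001]
contact_force: [-0.3, 0.4, -0.1]
gripper_width: 18.6
```

Run:
```python
from h import *
arc()
R,p,s=tool();im=save("wrist","m");np.savez("pics/m.npz",R=R,p=p)
side=save("side","m0")
# dark (rubber) pixels of small blobs
for n,i in(("wrist",im),("side",side)):
    k=(i.max(2)<60).astype(np.uint8);N,l,stt,c=cv2.connectedComponentsWithStats(k)
    for j in range(1,N):
        if 60<stt[j,4]<9000:print(n,stt[j],c[j].round(1))
v=cv2.cvtColor(im,cv2.COLOR_RGB2BGR)
cv2.imwrite("pics/m1.png",v)
```

```text
t 14.4 pos [ 441.5 -143.7  112.6] yaw_y -78.13 z [ 0.003  0.005 -1.   ] F [-0.3  0.4 -0.1] w 18.6
shift cm [ 1.24  7.95 11.23]
turn [-0.004 -0.003 -0.007]
tcp in step -79.1 -12.3 112.6
tip: r 150.2 phi 63.2
side [283   0  27  53 820] [296.6  20.2]
side [ 351   42   48   57 1985] [374.3  70.3]
side [426  76  15  67 447] [434.3 108.9]
side [235  97  39   8  72] [254.  100.5]
side [279 119  19  26 341] [287.9 131.4]
side [331 122  22   9  82] [340.6 126.9]
side [236 129  47  66 646] [260.1 159.7]
side [281 139  46  58 868] [303.6 170.1]
side [436 151  10  39 247] [440.3 169.1]
side [440 197  10  35 210] [444.6 213.4]
side [444 239  10  47 270] [448.9 261.8]
side [163 240  17  38 311] [170.6 257.2]
side [ 380  274   47   46 1412] [403.  296.4]
side [ 74 284  23  13 179] [ 86.8 291.1]
```

View pics/m1.png

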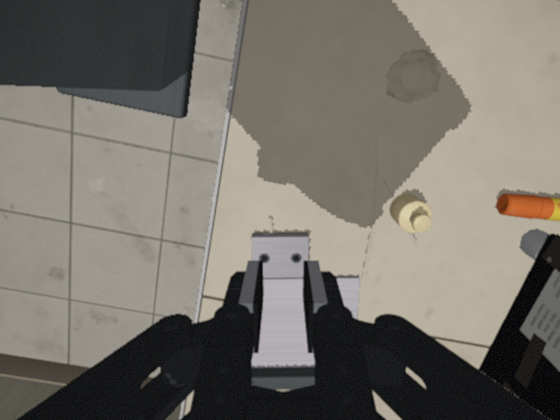

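It fell back, steel up again and lying at the step at rows 232-278. Past upright I raised the tip about 1.3 mm too much and lost contact. The run is still sound, so I'll repeat and press down while moving forward at the top.

Run:
```python
from h import *
f=np.load("pics/m.npz");R,p=f["R"],f["p"]
for q in((251,233),(309,233),(310,277),(258,280)):
  b=wray(*q,12,R,p)-M;print((b@X).round(1),(b@Y).round(1))
b=wray(358,277,5,R,p)-M;print("slab corner",(b@X).round(1),(b@Y).round(1))
st(-75,-12,-10)
```

```text
-48.2 -38.2
-47.8 11.4
-5.3 13.0
-2.6 -33.6
slab corner -0.9 57.7
t 14.5 pos [ 442.5 -145.9  112.5] yaw_y -78.18 z [ 0.003  0.004 -1.   ] F [ 0.5 -0.3 -0.1] w 18.7
shift cm [-0.07  0.21 12.25]
turn [-0.003 -0.004 -0.008]
tcp in step -76.7 -11.8 112.5
```

Call:
send_rows([
  [0,0,4,-0.003,-0.004,-0.008,0.78],
  [0,0,4,0,0,0,0.78],
  [0,0,3,0,0,0,0.78],
  [0,0,1,0,0,0,0.78],
  [0,0,0,0,0,0,0.78],
])

```text
t: 15.0
ee_pos: [446.1, -151.4, -11.0]
ee_rot: [0.001, 0.994, 0.106, 0.002]
contact_force: [0.2, 0.6, -0.6]
gripper_width: 18.6
```

```bash
python3 -c "
from h import *
st(-75,-12,-22.7)"
```

```text
t 15.0 pos [ 446.1 -151.4  -11. ] yaw_y -77.89 z [ 0.005 -0.003 -1.   ] F [ 0.2  0.6 -0.6] w 18.6
shift cm [-0.26 -0.44  1.17]
turn [ 0.003 -0.004 -0.002]
tcp in step -70.7 -9.5 -11.0
```

Call:
send_rows([
  [-0.26,-0.2,0.7,0.003,-0.004,-0.002,0.78],
  [0,0,0.4,0,0,0,0.78],
  [0,0,0.1,0,0,0,0.78],
  [0,0.5,0,0,0,0,0.78],
  [0,0.4,0,0,0,0,0.78],
  [0,0.4,0,0,0,0,0.78],
  [0,0.3,0,0,0,0,0.78],
  [0,0.2,0,0,0,0,0.78],
])

```text
t: 15.8
ee_pos: [449.5, -170.5, -19.6]
ee_rot: [0.001, 0.994, 0.106, 0.002]
contact_force: [0.1, 15.4, 3.4]
gripper_width: 18.8
```

```bash
python3 -c "
from h import *
arc()"
```

```text
t 15.8 pos [ 449.5 -170.5  -19.6] yaw_y -77.81 z [ 0.005 -0.002 -1.   ] F [ 0.1 15.4  3.4] w 18.8
shift cm [ 1.03  5.13 -1.94]
turn [ 0.003 -0.004 -0.001]
tcp in step -51.2 -10.2 -19.6
tip: r 39.9 phi 2.7
```

Call:
send_rows([
  [0,0.09,-0.4,0,0,0,0.78],
  [0,0.12,-0.39,0,0,0,0.78],
  [0,0.16,-0.37,0,0,0,0.78],
  [0,0.2,-0.35,0,0,0,0.78],
])

```text
t: 16.2
ee_pos: [450.2, -175.6, -4.1]
ee_rot: [0.0, 0.994, 0.106, 0.002]
contact_force: [0.7, 1.3, 1.0]
gripper_width: 18.9
```

```bash
python3 -c "
from h import *
arc()"
```

```text
t 16.2 pos [ 450.2 -175.6   -4.1] yaw_y -77.81 z [ 0.003 -0.001 -1.   ] F [0.7 1.3 1. ] w 18.9
shift cm [ 1.07  4.6  -0.4 ]
turn [ 0.001 -0.003 -0.001]
tcp in step -46.0 -10.6 -4.1
tip: r 38.9 phi 26.6
```

Call:
send_rows([
  [0,0.09,0.04,0,0,0,0.78],
])

```text
t: 16.3
ee_pos: [450.3, -176.3, -4.0]
ee_rot: [0.0, 0.994, 0.106, 0.002]
contact_force: [-0.9, 11.5, 6.3]
gripper_width: 18.7
```

Call:
send_rows([
  [0,0.26,-0.32,0,0,0,0.78],
  [0,0.29,-0.28,0,0,0,0.78],
  [0,0.32,-0.25,0,0,0,0.78],
  [0,0.35,-0.22,0,0,0,0.78],
])

```text
t: 16.7
ee_pos: [452.7, -186.6, 8.0]
ee_rot: [-0.001, 0.994, 0.106, 0.001]
contact_force: [-0.1, 8.5, 10.1]
gripper_width: 18.8
```

```bash
python3 -c "
from h import *
arc()"
```

```text
t 16.7 pos [ 452.7 -186.6    8. ] yaw_y -77.86 z [ 0.002  0.003 -1.   ] F [-0.1  8.5 10.1] w 18.8
shift cm [1.05 3.48 0.8 ]
turn [-0.003 -0.003 -0.002]
tcp in step -34.8 -10.4 8.0
tip: r 37.8 phi 51.5
```

Call:
send_rows([
  [0,0.35,-0.21,0,0,0,0.78],
  [0,0.37,-0.17,0,0,0,0.78],
  [0,0.38,-0.13,0,0,0,0.78],
  [0,0.39,-0.09,0,0,0,0.78],
])

```text
t: 17.1
ee_pos: [456.3, -201.4, 16.3]
ee_rot: [-0.002, 0.994, 0.106, 0.002]
contact_force: [-2.9, 1.4, 8.1]
gripper_width: 18.7
```

```bash
python3 -c "
from h import *
arc()"
```

```text
t 17.1 pos [ 456.3 -201.4   16.3] yaw_y -77.86 z [ 0.003  0.004 -1.   ] F [-2.9  1.4  8.1] w 18.7
shift cm [1.01 1.97 1.63]
turn [-0.003 -0.004 -0.002]
tcp in step -19.6 -10.1 16.3
tip: r 38.7 phi 77.6
```

Call:
send_rows([
  [0,0.4,-0.02,0,0,0,0.78],
  [0,0.4,0.02,0,0,0,0.78],
  [0,0.4,0.04,0,0,0,0.78],
])

```text
t: 17.4
ee_pos: [459.3, -214.9, 18.5]
ee_rot: [-0.001, 0.994, 0.106, 0.002]
contact_force: [-4.3, 2.1, 17.2]
gripper_width: 18.7
```

Call:
send_rows([
  [0,0.35,0.0,0,0,0,0.78],
])

```text
t: 17.5
ee_pos: [460.2, -219.1, 19.3]
ee_rot: [-0.0, 0.994, 0.106, 0.002]
contact_force: [-1.5, -0.1, 6.1]
gripper_width: 19.1
```

Call:
send_rows([
  [0,0.35,0.03,0,0,0,0.78],
])

```text
t: 17.6
ee_pos: [461.2, -223.2, 19.7]
ee_rot: [0.0, 0.994, 0.106, 0.003]
contact_force: [-1.3, -1.2, 5.3]
gripper_width: 18.8
```

Call:
send_rows([
  [0,0.35,0.06,0,0,0,0.78],
])

```text
t: 17.7
ee_pos: [462.2, -227.4, 19.6]
ee_rot: [0.001, 0.994, 0.106, 0.003]
contact_force: [-1.4, -0.6, 4.1]
gripper_width: 18.4
```

Call:
send_rows([
  [0,0.35,0.07,0,0,0,0.78],
])

```text
t: 17.8
ee_pos: [463.1, -231.5, 19.2]
ee_rot: [0.001, 0.994, 0.106, 0.003]
contact_force: [-1.4, -1.5, 3.1]
gripper_width: 18.7
```

Call:
send_rows([
  [0,0.35,0.09,0,0,0,0.78],
])

```text
t: 17.9
ee_pos: [464.0, -235.5, 18.4]
ee_rot: [0.001, 0.994, 0.106, 0.003]
contact_force: [-0.7, -1.2, 1.2]
gripper_width: 18.7
```

Call:
send_rows([
  [0,0.4,0.15,0,0,0,0.78],
])

```text
t: 18.0
ee_pos: [464.9, -239.8, 16.8]
ee_rot: [0.001, 0.994, 0.106, 0.003]
contact_force: [-1.2, -1.7, 1.1]
gripper_width: 18.5
```

Call:
send_rows([
  [0,0.4,0.2,0,0,0,0.78],
  [0,0.4,0.2,0,0,0,0.78],
])

```text
t: 18.2
ee_pos: [466.7, -248.2, 12.2]
ee_rot: [0.001, 0.994, 0.106, 0.003]
contact_force: [-0.2, 0.5, 0.4]
gripper_width: 18.7
```

Call:
send_rows([
  [0,0,-3,0,0,0,0.78],
  [0,0,-3,0,0,0,0.78],
  [0,-3,-3,0,0,0,0.78],
  [0,-4,0,0,0,0,0.78],
  [0,-4,0,0,0,0,0.78],
  [0,-1,0,0,0,0,0.78],
  [0,0,0,0,0,0,0.78],
])

```text
t: 18.9
ee_pos: [439.9, -128.4, 103.0]
ee_rot: [-0.0, 0.995, 0.105, 0.003]
contact_force: [0.1, 0.4, -0.5]
gripper_width: 18.9
```

Run:
```python
from h import *
arc()
R,p,s=tool();im=save("wrist","n");np.savez("pics/n.npz",R=R,p=p)
c=calibration("wrist");T=np.array(c["T_tool_cam"])
def wp(P):
    q=T[:3,:3].T@(R.T@(P-p)-T[:3,3]);return (c["fx"]*q[0]/q[2]+c["cx"],c["fy"]*q[1]/q[2]+c["cy"])
for x in range(-45,100,6):
    r=[]
    for y in(-11,):
        u,v=map(int,wp(W(x,y,12 if x<0 else 5)));r.append((u,v,im[v,u].tolist() if 0<=v<420 else None))
    print(x,r)
```

```text
t 18.9 pos [ 439.9 -128.4  103. ] yaw_y -77.99 z [ 0.005  0.001 -1.   ] F [ 0.1  0.4 -0.5] w 18.9
shift cm [ 1.04  9.43 10.31]
turn [ 0.    -0.005 -0.004]
tcp in step -94.4 -10.6 103.0
tip: r 149.7 phi 56.3
-45 [(280, 256, [191, 184, 168])]
-39 [(280, 263, [190, 182, 166])]
-33 [(280, 269, [190, 182, 167])]
-27 [(280, 275, [190, 182, 166])]
-21 [(280, 281, [189, 182, 166])]
-15 [(280, 287, [190, 183, 167])]
-9 [(280, 293, [188, 180, 163])]
-3 [(280, 299, [178, 172, 179])]
3 [(280, 300, [184, 179, 185])]
9 [(281, 306, [91, 88, 92])]
15 [(281, 312, [78, 77, 78])]
21 [(281, 317, [42, 39, 39])]
27 [(281, 323, [33, 33, 34])]
33 [(281, 328, [35, 36, 33])]
39 [(281, 333, [36, 37, 34])]
45 [(281, 338, [39, 37, 37])]
51 [(281, 344, [44, 45, 46])]
57 [(281, 349, [112, 109, 113])]
63 [(281, 354, [182, 177, 182])]
69 [(281, 359, [185, 180, 186])]
75 [(281, 364, [181, 176, 182])]
81 [(281, 369, [185, 180, 185])]
87 [(281, 374, [181, 177, 182])]
93 [(281, 378, [181, 177, 183])]
99 [(281, 383, [184, 179, 184])]
```

Bare worktop now shows in front of the step and dark rubber on the slab at x = 9 to 55 mm, so it has flipped. Next, come down behind it and push it to the rail.

Call:
send_rows([
  [0,2.5,2,0,-0.005,-0.004,0.78],
  [0,2,3,0,0,0,0.78],
  [0,0.5,3,0,0,0,0.78],
  [0,0,2,0,0,0,0.78],
  [0,0,0,0,0,0,0.78],
])

```text
t: 19.45
ee_pos: [453.9, -186.5, -1.0]
ee_rot: [0.002, 0.994, 0.105, 0.002]
contact_force: [-0.4, -0.2, 1.3]
gripper_width: 18.7
```

```bash
python3 -c "
from h import *
st(-28,-11,-17.5)"
```

```text
t 19.45 pos [ 453.9 -186.5   -1. ] yaw_y -77.95 z [ 0.004 -0.003 -1.   ] F [-0.4 -0.2  1.3] w 18.7
shift cm [-0.18  0.66  1.65]
turn [ 0.003 -0.003 -0.003]
tcp in step -34.7 -9.2 -1.0
```

Call:
send_rows([
  [-0.18,0,0.8,0.003,-0.003,-0.003,0.78],
  [0,0,0.6,0,0,0,0.78],
  [0,0,0.2,0,0,0,0.78],
  [0,0.6,0,0,0,0,0.78],
  [0,0.7,0,0,0,0,0.78],
  [0,0.6,0,0,0,0,0.78],
  [0,0.5,0,0,0,0,0.78],
  [0,0.5,0,0,0,0,0.78],
  [0,0.5,0,0,0,0,0.78],
  [0,0.5,0,0,0,0,0.78],
])

```text
t: 20.45
ee_pos: [463.2, -230.6, -14.8]
ee_rot: [0.002, 0.994, 0.106, 0.002]
contact_force: [-0.6, 0.8, 1.0]
gripper_width: 18.8
```

```bash
python3 -c "
from h import *
st(48.7,-11,-17)"
```

```text
t 20.45 pos [ 463.2 -230.6  -14.8] yaw_y -77.79 z [ 0.004 -0.003 -1.   ] F [-0.6  0.8  1. ] w 18.8
shift cm [-0.14  3.82  0.23]
turn [ 0.003 -0.004 -0.001]
tcp in step 10.5 -9.6 -14.8
```

Call:
send_rows([
  [0,0.5,0.1,0,0,0,0.78],
  [0,0.5,0.1,0,0,0,0.78],
  [0,0.5,0,0,0,0,0.78],
  [0,0.5,0,0,0,0,0.78],
  [0,0.5,0,0,0,0,0.78],
  [0,0.4,0,0,0,0,0.78],
  [0,0.3,0,0,0,0,0.78],
])

```text
t: 21.15
ee_pos: [470.4, -264.8, -17.0]
ee_rot: [0.001, 0.994, 0.106, 0.002]
contact_force: [0.2, 0.9, -0.1]
gripper_width: 18.9
```

Call:
send_rows([
  [0,0.15,0,0,0,0,0.78],
  [0,0.15,0,0,0,0,0.78],
])

```text
t: 21.35
ee_pos: [470.9, -267.9, -17.0]
ee_rot: [0.001, 0.994, 0.106, 0.002]
contact_force: [-2.4, 8.5, 3.7]
gripper_width: 19.1
```

Call:
send_rows([
  [0,0.15,0,0,0,0,0.78],
  [0,0.15,0,0,0,0,0.78],
])

```text
t: 21.55
ee_pos: [470.6, -267.9, -17.1]
ee_rot: [-0.002, 0.994, 0.106, 0.0]
contact_force: [0.9, 12.8, 8.1]
gripper_width: 18.5
```

```bash
python3 -c "
from h import *
st(48.7,-11,-17)"
```

```text
t 21.55 pos [ 470.6 -267.9  -17.1] yaw_y -77.83 z [ 0.     0.003 -1.   ] F [ 0.9 12.8  8.1] w 18.5
shift cm [-0.08  0.03 -0.01]
turn [-0.003 -0.001 -0.001]
tcp in step 48.4 -10.2 -17.1
```

Stopped at x = 48.4 against an expected 48.7, with 13 N: flush. Retreating for a last check.

Call:
send_rows([
  [0,-0.3,0,0,0,0,0.78],
  [0,-1,0,0,0,0,0.78],
  [0,-2,0,0,0,0,0.78],
  [0,-2,-2,0,0,0,0.78],
  [0,-2,-4,0,0,0,0.78],
  [0,-3,-4,0,0,0,0.78],
  [0,-3,-4,0,0,0,0.78],
  [0,0,0,0,0,0,0.78],
])

```text
t: 22.35
ee_pos: [439.7, -131.8, 125.6]
ee_rot: [-0.002, 0.994, 0.106, -0.0]
contact_force: [1.2, -0.2, -0.5]
gripper_width: 19.1
```

Run:
```python
from h import *
st(0,0,0)
R,p,s=tool();im=save("wrist","q");np.savez("pics/q.npz",R=R,p=p)
b=save("side","q0")
v=lambda i:cv2.cvtColor(i,cv2.COLOR_RGB2BGR)
cv2.imwrite("pics/q1.png",np.hstack([cv2.resize(v(im)[220:420,180:380],(400,400),interpolation=cv2.INTER_CUBIC),cv2.resize(v(b)[170:230,265:325],(400,400),interpolation=cv2.INTER_CUBIC)]))
```

```text
t 22.35 pos [ 439.7 -131.8  125.6] yaw_y -77.86 z [-0.001  0.004 -1.   ] F [ 1.2 -0.2 -0.5] w 19.1
shift cm [ 1.17  9.17 12.53]
turn [-0.004  0.    -0.002]
tcp in step -91.2 -11.6 125.6
```

View pics/q1.png

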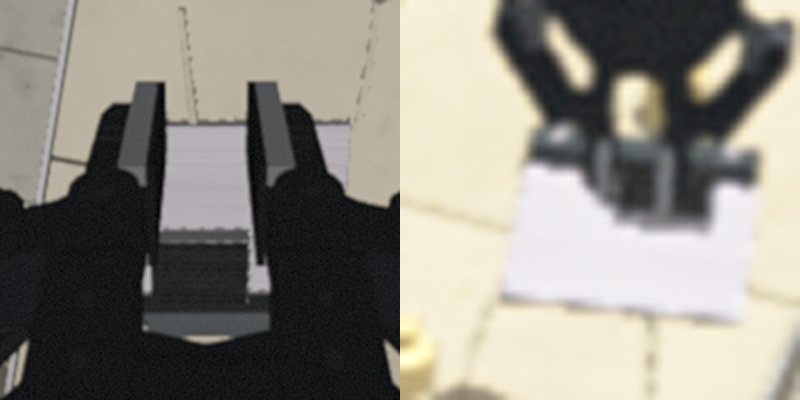

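Run:
```python
from h import *
f=np.load("pics/q.npz");R,p=f["R"],f["p"]
for n,u,v,z in(("right end",247,265,17),("back L",162,243,17),("back R",247,243,17),("rail top L",150,313,19),("rail foot?",150,295,19),("step L",165,122,5),("step R",350,122,5)):
  b=wray(180+u/2,220+v/2,z,R,p)-M;print(n,(b@X).round(1),(b@Y).round(1))
s=np.linalg.norm(0)
im=cv2.imread("pics/q.png")
for u in range(264,303,6):  # dark-edge row of rubber back edge per column
    g=im[325:350,u].max(1).astype(float);k=np.argmin(np.diff(g[:]));print(u,325+k,end="; ")
finish_job()
```

```text
right end 72.3 10.0
back L 58.9 -32.3
back R 59.0 9.7
rail top L 100.5 -39.2
rail foot? 89.0 -38.9
step L -1.8 -30.2
step R -1.6 59.1
264 334; 270 334; 276 334; 282 334; 288 341; 294 334; 300 333; the job is handed in; nothing more can be done
```

The jaw plate was tipped up at the step, flipped on to the seating plate and pushed against the rail, and the job is handed in at about 22.5 s. The hand-in reports no verdict, so the result rests on my own last checks.

**How it went**
- **Fingertip height:** the real fingertips sit about 26.5 mm behind the reported TCP. My first approach passed over the block without touching it; I then found the worktop by touch and corrected for this.
- **First tip-up:** it reached upright but fell back, because I raised the tip too much at the top and lost contact.
- **Second tip-up:** it went past upright and the plate fell over rubber side up.

**Last checks**
- **Position:** the last picture shows rubber up against the rail. The back edge is 59 mm from the step, where 60 mm is flush. The push stopped within 0.3 mm of the expected point at 13 N.
- **Squareness:** the back edge is parallel to the step in the last picture; one of the seven edge readings was an outlier that I ignored.
- **Along the rail:** the middle is about 15 mm off the rail's middle, within the 50 mm allowed.
- **Bystanders:** the small weight is still standing, but I only saw it; I did not measure whether any bystander moved. The fingers went nowhere near the marker or the pad.

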